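# Index the spool carousel by one station

## Task

Turn the spool carousel on to its next station: push one of its rim pegs anticlockwise (seen from above) until the sprung pawl has clicked in behind the next ratchet tooth, one tooth only. Then push the carousel back the other way until that tooth bears on the pawl, and keep pressing it there steadily for about a second with roughly 15 N at the peg, never more than 25 N. Leave it seated against the pawl, let go, and do not disturb the things lying round it.

Things in the scene. Friction and masses are not known exactly. Their poses are not given: they have to be found in the camera images.
- carousel_base: round grey base of the spool carousel, fixed to the table, 226 mm across and 12 mm high; origin on the turning axis, at table level; z up, its -x axis points from the turning axis to the pawl housing
- turret (a joint): angle of the aluminium turning plate, rad, growing anticlockwise seen from above. Starts between 0.05 and 0.2. At about 0 one ratchet tooth bears on the pawl (no further back), at about 1.047 the next one does. The pawl is adjustable: the exact bearing angle differs from set to set by up to 0.025 rad either way and must be felt. Past the click it is free for about 0.65 rad; do not go beyond 1.7
- plate_centre (a point): the turning plate: aluminium, 197 mm across, six ratchet teeth on the rim reaching 108 mm from the axis; this point lies on the axis in its upper face, 34 mm above the table. It turns with a steady friction of about 0.18 N m (2 N at a peg) and stays where it is left. A steel knob 22 mm across on the axis stands 30 mm above the plate
- spindle_ring (a point): point on the axis 94 mm above the table, level with the tops of six thin spindles 42 mm from the axis; three of them carry fixed thread spools (35 mm across, tops 89 mm above the table). The spindles stand midway in angle between the rim pegs
- pawl (a joint): how far the sprung steel pawl is pushed outward from the axis, m: 0 = fully in (dropped in behind a tooth), up to about 0.009 while a tooth rides over it. It needs up to about 10 N at a peg to ride a tooth over the pawl, rising towards the click, then the resistance falls off suddenly. Pressed back, the pawl is a rigid stop
- pawl_housing: small grey housing at the rim on the base's -x side, 40 x 34 x 32 mm (lower than the plate's upper face), with the steel pawl in it; origin at table level, 126 mm from the turning axis; axes as the base's
- peg_1 (a point): upright round steel peg on the plate's rim, 14 mm diameter, standing 40 mm above the plate (from 34 to 74 mm above the table), 88 mm from the turning axis; this point lies on the peg's axis, half-way up, 54 mm above the table. At turret = 0 it stands 30 degrees anticlockwise of the base's +x axis. z is up
- peg_2 (a point): same peg, next anticlockwise from peg_1 by 60 degrees; same point on it
- peg_3 (a point): same peg, 60 degrees on from peg_2; same point on it
- peg_4 (a point): same peg, 60 degrees on from peg_3; same point on it
- peg_5 (a point): same peg, 60 degrees on from peg_4; same point on it
- peg_6 (a point): same peg, 60 degrees on from peg_5; same point on it
- tape_measure: bystander: round yellow tape measure, 56 x 59 x 17 mm; origin at the centre of its underside
- thread_snips: bystander: black thread snips lying flat, 20 x 113 x 6 mm; origin at the centre of its underside
- bobbin_1: bystander: wound steel bobbin, 21 mm across, 10 mm high; origin at the centre of its underside
- bobbin_case: bystander: steel bobbin case, 26 x 33 x 12 mm; origin at the centre of its underside
- seam_ripper: bystander: seam ripper, 13 x 110 x 9 mm; origin at the centre of its underside
- tailor_chalk_1: bystander: white three-cornered tailor's chalk, 37 x 40 x 7 mm; origin at the centre of its underside

How it is judged:
On the way, in this order (a step that is already met when the one before it is completed fails the run):
1. the plate has been pushed on by one tooth and the pawl has dropped in behind it (value of joint turret above 1 rad and value of joint pawl below 0.002 m), for 0.05 s.
2. the tooth is pressed back on the dropped-in pawl with more than 6 N at the pawl for 0.4 s (all of step 1 and value of joint turret below 1.1 rad and contact force between pawl_housing and turret above 6 N), for 0.4 s.
At the end, for the whole second after the job is handed in: the plate stands at rest one tooth on, seated against the pawl (turret between 1.0 and 1.1 rad) with the pawl dropped in (within 2 mm of fully in) (all of step 1 and value of joint turret below 1.1 rad and velocity of joint turret between -0.03 and 0.03 rad/s); the robot touches nothing.
It fails at once if the robot pushes the turning plate, its pegs or spools with more than 25 N (contact force between any of the fingers, the arm and turret above 25 N).
It fails at once if the plate is pushed on towards a second tooth (beyond 1.8 rad) (value of joint turret above 1.8 rad).
It fails at once if a bystander is moved by more than 20 mm (distance of any of tape_measure, thread_snips, bobbin_1, bobbin_case, seam_ripper, tailor_chalk_1 from where it was at the start of the episode above 0.02 m).
It also fails if it takes over 72 s, if anything falls off the work surface, if the arm or the gripper's body presses on something with over 40 N, if the wrist force passes 120 N, or if a joint passes its speed limit or range.

## Robot

A 6-joint arm with a two-finger parallel gripper is mounted at the origin on a cart in front of the work surface, level with it; the furniture and walls round the work are solid. World frame = base frame: x ahead of the robot, y to its left, z up, the work surface at z = 0. Lengths are in m, angles in rad, forces in N, time in s.
With the tool pointing down it reaches from about 0.3 to 0.85 m from the base axis. Payload 5.4 kg.
Tool frame: the origin (TCP) lies between the finger pads; the fingertips stand 19 mm ahead of it and the grasp point (between the pads) is the TCP; z points along the fingers, x is the direction in which the jaws open and shut, and the axes are right-handed (so a half turn about z gives the same grasp; the last joint's range is limited). The gripper opens to 85 mm and grips with 20 to 120 N. Pads are 22 mm wide; open, the fingers measure 114 mm over their backs; the gripper's body (76 mm by 85 mm) begins 54 mm behind the grasp point. The pads swing forward as they close: fully open they stand 13 mm farther back than shut.
Start: joints at [0.926, 0.158, 1.597, -0, 1.386, -0.21], TCP at [0.242, 0.521, 0.217] pointing down, gripper open.
Joint ranges: [-2.91, 2.91], [-0.94, 2.29], [0.18, 2.7], [-1.29, 4.43], [0.17, 2.64], [-3, 3]. Speed limits (rad/s): [2.57, 2.57, 3.14, 3.14, 3.14, 3.14].

## Interface

Orientations are given as a unit quaternion [x, y, z, w].
In Python, from station import manip gives the robot as it stands. The module is installed in compiled form; this text tells all that it offers. Calls block until the motion is done:
- manip.goto(position, orientation): joint-space move of the TCP to a pose.
- manip.servo_line(position, orientation=None, vel=0.15, force_limit=None): straight line of the TCP; orientation=None keeps the orientation; vel is the mean speed in m/s. With force_limit (N) it stops when the force on the tool has changed by that much, and returns True; else False.
- manip.move_j(angles): joint-space move.
- manip.open_gripper() and manip.close_gripper(grip_force=None): open the fingers fully, or close them until they stop; grip_force is the grip in N (None keeps the last).
- manip.pause(seconds).
- manip.solve_ik(position, orientation): joint angles nearest the present ones, or None.
- manip.get_obs(): the state.
- manip.camera(name): name is "scene" or "top"; returns the picture (400x640x3 uint8, red, green, blue); there is no depth.
- manip.calibration(name): a dict with "fx", "fy", "cx", "cy" (pixels), "rvec" (rotation vector, rad) and "tvec" (3), from world to camera coordinates, as OpenCV has them. Camera axes: x right, y down, z forward; pixel columns grow to the right and rows downward; lengths in m; the calibration is good to about 2 mm. A picture is of the moment at which its call begins. calibration takes no time and is no camera call.
A pose or a line that the arm cannot do raises manip.MotionError and nothing moves.
- manip.close_job(): hands the job in, once; it reports no verdict.
The state is a dict: "clock": time; "joint_pos": joint angles; "qvel": joint speeds; "effort": joint torques, N m; "ee_pos": TCP position; "orientation": TCP orientation; "wrist_force": force on the tool from outside, world axes, zero at the start; "torque": the same for the moment, N m; "gripper_width": finger opening in m.
Only numpy, scipy, OpenCV 4.12 (cv2) and the standard library are available. Lean on these libraries where they do the work, as an engineer would, in place of code of your own. Each camera call takes 0.05 s, during which the arm holds its last target.

## Working session

There is one attempt and no reset: what is moved stays moved. The work goes in short steps, each a Python script; the robot and the scene stay as the last script left them, time stands still between calls to the robot, and variables do not carry over. Pictures are saved under pics/ and viewed, and the job is handed in when it is done.

```bash
mkdir -p pics; ls
python3 - <<'E'
from station import manip
import cv2
for n in("scene","top"):
    im=manip.camera(n); cv2.imwrite(f"pics/{n}0.png",im[:,:,::-1]); print(n,manip.calibration(n))
print(manip.get_obs())
E
```

```text
pics
scene {'fx': 375.67473375854644, 'fy': 375.67473375854644, 'cx': 317.4608630750943, 'cy': 212.07878442306242, 'rvec': array([ 1.02238296, -2.23349648,  1.18412588]), 'tvec': array([0.60865746, 0.11228169, 0.83487494])}
top {'fx': 449.0785844307241, 'fy': 449.0785844307241, 'cx': 318.30041510675034, 'cy': 199.53431224888146, 'rvec': array([ 2.14380927, -2.16711173,  0.06197994]), 'tvec': array([0.40767706, 0.45682014, 0.89086059])}
{'clock': 0.1, 'joint_pos': array([ 9.25898826e-01,  1.59003979e-01,  1.59807553e+00,  2.18744576e-05,
        1.38621994e+00, -2.10104851e-01]), 'qvel': array([ 1.33566124e-03, -2.83910269e-03, -2.58104705e-03, -8.90545031e-04,
       -2.61025825e-03,  8.38127076e-05]), 'effort': array([-1.39087653e-03, -3.96989787e+01, -3.32336855e+01, -2.92585255e-04,
        4.23608028e-03, -2.64190658e-05]), 'ee_pos': array([0.24187687, 0.52103961, 0.21642071]), 'orientation': array([ 8.42978344e-01,  5.37946823e-01, -8.03091477e-04,  2.88882285e-04]), 'wrist_force': array([-0.68848695,  0.01205068, -0.1925915 ]), 'torque': array([-0.05943451, -0.03642707,  0.05270528]), 'gripper_width': 0.08544338019446579}
```

View pics/scene0.png

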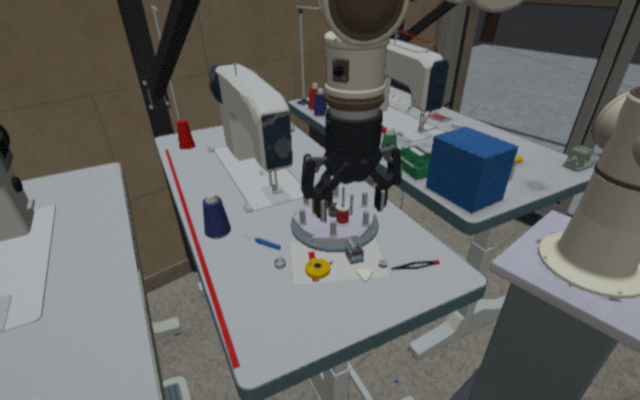

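View pics/top0.png

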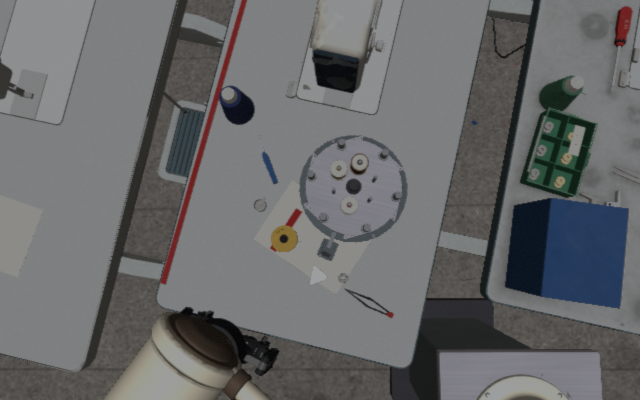

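```bash
cat > h.py <<'E'
import numpy as np,cv2
from station import manip
def cal(n):
    c=manip.calibration(n); R=cv2.Rodrigues(c["rvec"])[0]; K=np.array([[c["fx"],0,c["cx"]],[0,c["fy"],c["cy"]],[0,0,1]]); return K,R,np.array(c["tvec"])
def ray(n,u,v,z):
    K,R,t=cal(n); d=R.T@np.linalg.inv(K)@[u,v,1]; o=-R.T@t
    return o+d*(z-o[2])/d[2]
def proj(n,P):
    K,R,t=cal(n); p=(R@np.atleast_2d(P).T).T+t; p=p@K.T; return p[:,:2]/p[:,2:]
E
python3 - <<'E'
from h import *
im=cv2.imread("pics/top0.png")
c=im[120:300,250:430]; cv2.imwrite("pics/top0c.png",cv2.resize(c,(600,600)[:2] if 0 else (600,600),interpolation=cv2.INTER_CUBIC))
print(ray("top",354,186,0.064), ray("top",354,186,0.034), ray("top",328,247,0.032))
for n in("top","scene"):
    K,R,t=cal(n);print(-R.T@t)
E
```

```text
[0.48379195 0.33082319 0.064     ] [0.48751725 0.32950842 0.034     ] [0.36436289 0.3838736  0.032     ]
[0.3744711  0.36940573 0.94436678]
[-0.09625643  0.86556136  0.56712035]
```

View pics/top0c.png

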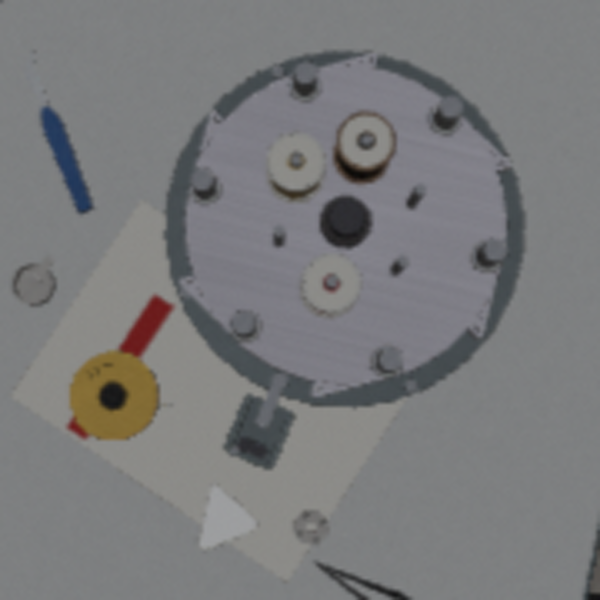

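```bash
cat >> h.py <<'E'
def fit(px,z=0.074,n="top"):
    P=np.array([ray(n,u,v,z)[:2] for u,v in px])
    return P
E
python3 - <<'E'
from h import *
c=np.array([(306,74),(449,105),(492,246),(390,352),(246,317),(207,178)])/3.3333+[250,120]-[.35,.35]
P=fit(c)
C=P.mean(0);d=P-C;r=np.hypot(*d.T);a=np.degrees(np.arctan2(d[:,1],d[:,0]))
print(C,r*1000,a, (a%60))
k=np.array([346,216])/3.3333+[250,120]-.35
print("knob",ray("top",*k,.064))
h=np.array([(258,396),(298,409),(275,470),(226,446)])/3.3333+[250,120]-.35
H=np.array([ray("top",*q,.032)[:2] for q in h]);print("hous",H,H.mean(0),np.hypot(*(H.mean(0)-C)),np.degrees(np.arctan2(*(C-H.mean(0))[::-1])))
# ring: base by edge of dark
E
```

```text
[0.48833747 0.33102863] [85.34407855 86.46276472 85.87045383 85.52633254 85.91610651 85.036424  ] [  15.93279197  -44.09455148 -104.48248064 -164.49370183  135.40791988
   75.76633639] [15.93279197 15.90544852 15.51751936 15.50629817 15.40791988 15.76633639]
knob [0.48688229 0.33185182 0.064     ]
hous [[0.38158698 0.38560383]
 [0.37351045 0.3614459 ]
 [0.33695033 0.3758186 ]
 [0.35159154 0.40531692]] [0.36090982 0.38204631] 0.13726109907139314 -21.81948048895715
```

Run:
```python
from h import *
im=cv2.imread("pics/scene0.png"); 
C=np.array([.4880,.3313]);
pts=[]
for k in range(6):
    a=np.radians(15.67+60*k); pts.append([*(C+.088*np.array([np.cos(a),np.sin(a)])),.074])
pts.append([*C,.064])
t=np.linspace(0,2*np.pi,120)
def draw(n,x0,y0,w,h,s,out):
    im=cv2.imread(f"pics/{n}0.png")[y0:y0+h,x0:x0+w]; im=cv2.resize(im,None,fx=s,fy=s,interpolation=cv2.INTER_CUBIC)
    for q in proj(n,pts): cv2.circle(im,tuple(int(v) for v in (q-[x0,y0]+.5)*s),3,(0,0,255),1)
    for r,z in((.113,.012),(.0985,.034)):
        q=proj(n,np.c_[C[0]+r*np.cos(t),C[1]+r*np.sin(t),0*t+z])
        cv2.polylines(im,[((q-[x0,y0]+.5)*s).astype(int)],True,(0,255,0),1)
    cv2.imwrite(out,im)
draw("top",250,120,180,150,4,"pics/ov_t.png"); draw("scene",260,140,180,150,4,"pics/ov_s.png")
p=np.array([(281,378),(265,420)])/3.3333+[250,120]-.35
P=np.array([ray("top",*q,.03)[:2] for q in p]);d=C-P;print(P,np.hypot(*d.T),np.degrees(np.arctan2(d[:,1],d[:,0])))
```

```text
[[0.39239055 0.37151697]
 [0.36703682 0.38154506]] [0.10372353 0.13098342] [-22.81347188 -22.55676637]
```

View pics/ov_t.png

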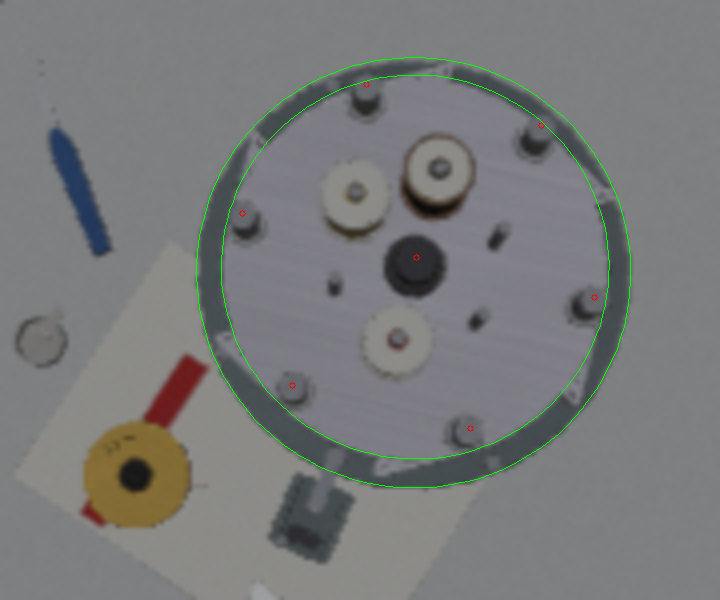

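View pics/ov_s.png

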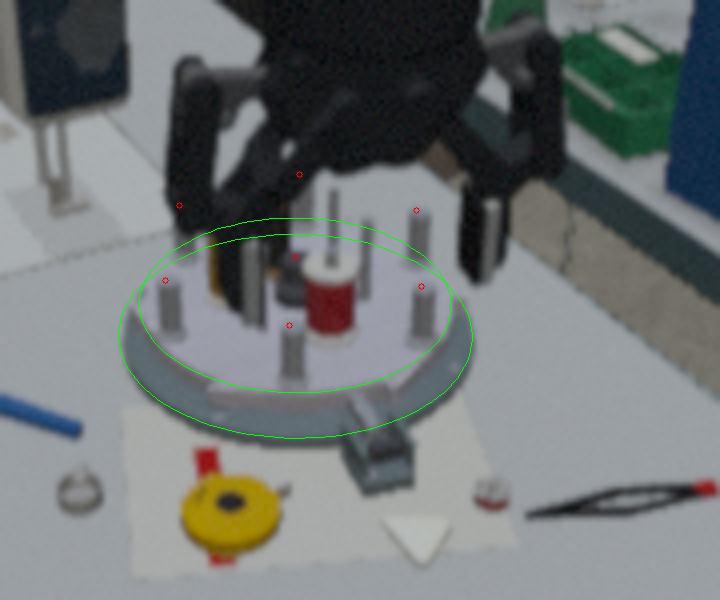

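The base outline from the top camera fits (centre about 0.488, 0.331) and the scene camera agrees to about 1 px. The turret is at about 0.14 rad. I'll push peg_5, which is on the right with bare spindles on both sides, using the closed fingers.

```bash
cat >> h.py <<'E'
C=np.array([.4878,.3315]); Z=.063
from scipy.spatial.transform import Rotation as Ro
def pose(adeg,r=.090,z=Z):
    a=np.radians(adeg); p=np.array([*(C+r*np.array([np.cos(a),np.sin(a)])),z])
    x=-np.array([np.cos(a),np.sin(a),0]); zz=np.array([0,0,-1.]); 
    return p, Ro.from_matrix(np.c_[x,np.cross(zz,x),zz]).as_quat()
def tang(f,adeg):
    a=np.radians(adeg); return float(f[0]*-np.sin(a)+f[1]*np.cos(a)), float(f[0]*np.cos(a)+f[1]*np.sin(a))
def ang():
    e=manip.get_obs()["ee_pos"]; d=e[:2]-C; return float(np.degrees(np.arctan2(d[1],d[0]))), float(np.hypot(*d))
E
python3 - <<'E'
from h import *
for a in (233,250,280,310,330): print(a, manip.solve_ik(*pose(a)), manip.solve_ik(*pose(a,z=.18)) is not None)
manip.close_gripper(20)
manip.goto(*pose(232,z=.2)); print(manip.get_obs()["wrist_force"])
manip.servo_line(pose(232,z=Z)[0],vel=.1,force_limit=8); manip.pause(.3)
o=manip.get_obs();print(o["clock"],o["ee_pos"],o["wrist_force"],o["gripper_width"],o["joint_pos"],ang())
for n in("top","scene"): cv2.imwrite(f"pics/{n}1.png",cv2.resize(manip.camera(n)[100:320,230:460,::-1],None,fx=2.6,fy=2.6,interpolation=cv2.INTER_CUBIC))
E
```

```text
233 [ 2.99956713e-01  1.61789095e-01  1.92187951e+00 -4.44089210e-16
  1.05792405e+00 -6.25067791e-01] True
250 [ 2.62449963e-01  1.95648253e-01  1.88261729e+00 -4.44089210e-16
  1.06332711e+00 -9.59280513e-01] True
280 [ 2.33300816e-01  2.88523140e-01  1.76993237e+00 -4.44089210e-16
  1.08313714e+00 -1.51202844e+00] True
310 [ 2.49153599e-01  3.95518392e-01  1.63153835e+00 -4.44089210e-16
  1.11453591e+00 -2.01977443e+00] True
330 [ 2.78548981e-01  4.60915384e-01  1.54276964e+00 -4.44089210e-16
  1.13790763e+00 -2.33944490e+00] True
[-0.53030978  0.19931743  0.94382742]
3.9083 [0.43256076 0.26062298 0.06324535] [0.20396007 0.31693658 0.36178483] -6.58218639245505e-05 [ 3.02569442e-01  1.60041624e-01  1.92330682e+00 -2.83804648e-05
  1.05776510e+00 -6.05008287e-01] (-127.93168978145324, 0.08986059238605158)
```

View pics/top1.png

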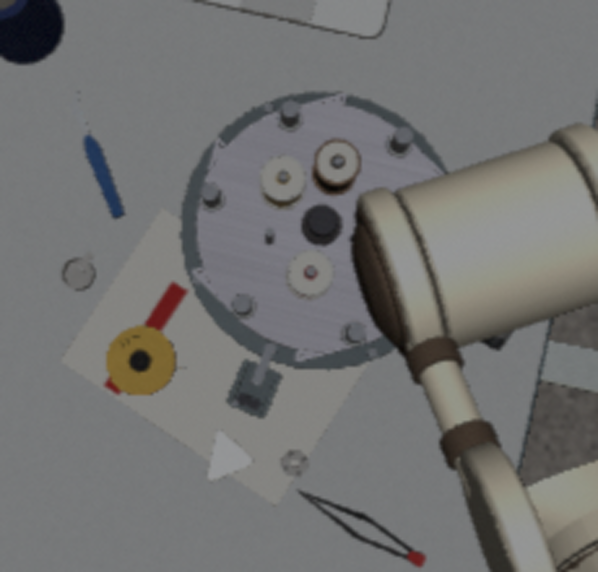

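View pics/scene1.png

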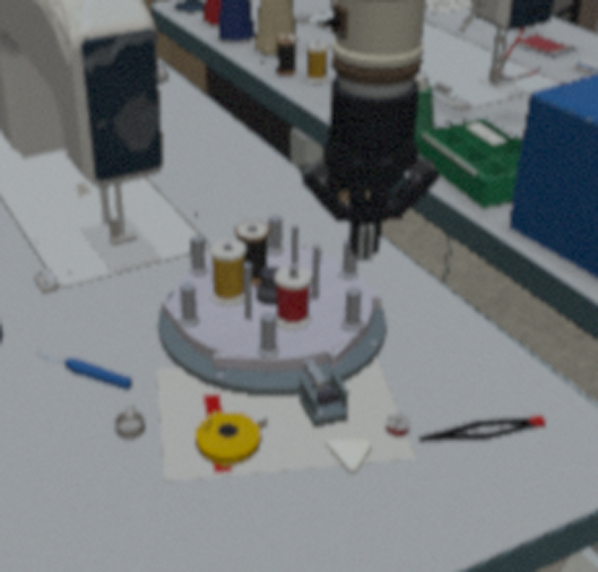

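The closed fingers (tip near (368,258) in the scene crop) stand beside peg_5, on its clockwise side and clear of the spindles. Next is a slow push along the arc with force logging.

Run:
```python
from h import *
f0=manip.get_obs()["wrist_force"]
for a in range(234,266,2):
    hit=manip.servo_line(*pose(a),vel=.035,force_limit=12)
    o=manip.get_obs(); print(a,"%.2f"%o["clock"],np.round(tang(o["wrist_force"]-f0,a),2),np.round(o["wrist_force"][2]-f0[2],2),np.round(ang(),4),hit)
    if hit: break
```

```text
234 4.26 [0.13 0.92] -0.29 [-1.259481e+02  9.000000e-02] False
236 4.51 [1.01 0.17] -0.66 [-1.24025e+02  9.00000e-02] False
238 4.76 [0.21 0.14] 0.97 [-1.220493e+02  9.000000e-02] False
240 5.01 [ 0.51 -0.47] 0.55 [-1.200649e+02  9.000000e-02] False
242 5.26 [0.59 1.11] -0.07 [-1.180614e+02  9.000000e-02] False
244 5.51 [0.22 0.77] 0.36 [-1.160595e+02  9.000000e-02] False
246 5.76 [0.62 0.02] -0.64 [-1.14059e+02  9.00000e-02] False
248 6.01 [0.77 0.73] -0.85 [-1.12068e+02  9.00000e-02] False
250 6.26 [-0.13  0.58] 0.25 [-1.100607e+02  9.000000e-02] False
252 6.51 [0.27 1.09] -0.82 [-1.080601e+02  9.000000e-02] False
254 6.76 [0.1  0.01] -0.19 [-1.060548e+02  9.000000e-02] False
256 7.01 [0.83 0.96] -0.56 [-1.040616e+02  9.000000e-02] False
258 7.26 [0.16 1.31] -0.21 [-1.020507e+02  9.000000e-02] False
260 7.51 [1.47 0.96] -0.2 [-1.000751e+02  9.000000e-02] False
262 7.76 [0.4  0.93] 1.24 [-9.80524e+01  9.00000e-02] False
264 8.01 [0.21 0.55] -0.2 [-9.60645e+01  9.00000e-02] False
```

Run:
```python
from h import *
T=manip.camera("top")[100:320,230:460,::-1];S=manip.camera("scene")[160:300,270:430,::-1]
cv2.imwrite("pics/top2.png",cv2.resize(T,None,fx=2.6,fy=2.6,interpolation=cv2.INTER_CUBIC))
cv2.imwrite("pics/scene2.png",cv2.resize(S,None,fx=4,fy=4,interpolation=cv2.INTER_CUBIC))
```

```text
(no output)
```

View pics/top2.png

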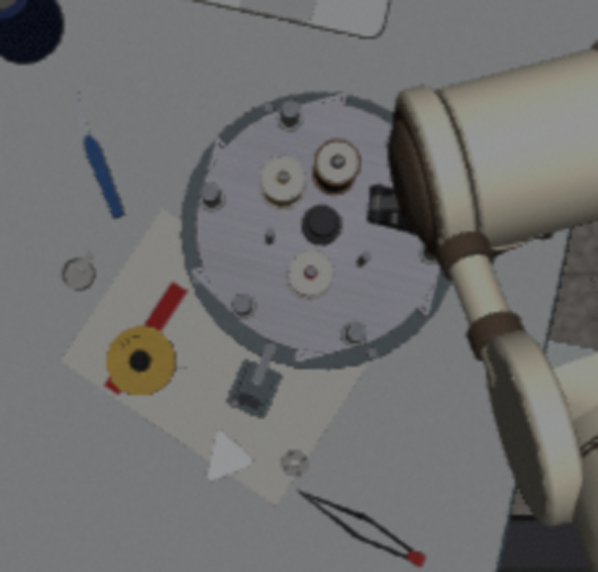

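View pics/scene2.png

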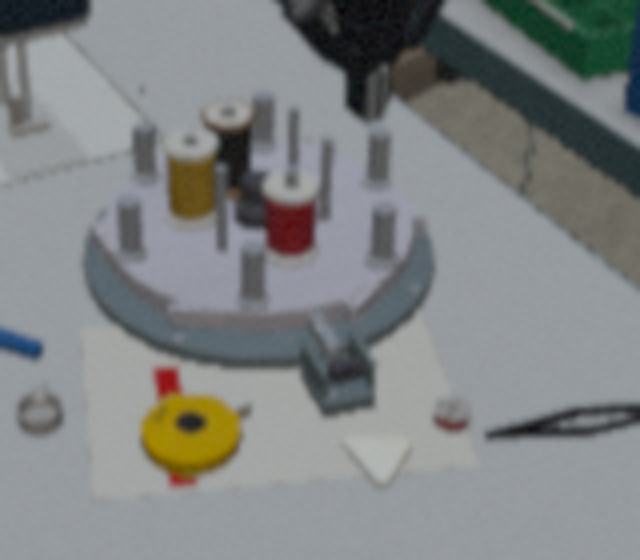

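Run:
```python
from h import *
o=manip.get_obs();e=o["ee_pos"];print(e,o["orientation"],o["clock"])
for z in(.044,.063,.034): print(z,proj("scene",[e[0],e[1],z]),proj("top",[e[0],e[1],z]))
print("seen tip",[ray("scene",362,188.75,z) for z in(0,.044,.063,.1)])
# plate ray, scene: pegs tops scene2 crop
s=np.array([(145,128),(263,98),(379,132),(384,206),(252,250),(130,204)])/4.+[270,160]-.4
for z in(.074,):
  P=fit(s,z,"scene"); print(np.round(P,4),P.mean(0)); d=P-P.mean(0); print(np.hypot(*d.T),np.degrees(np.arctan2(d[:,1],d[:,0])))
```

```text
[0.47818574 0.24201373 0.06295659] [ 7.43558216e-01  6.68671196e-01 -8.24284650e-05 -6.02985605e-05] 8.1083
0.044 [[360.85795106 199.74981344]] [[397.99191222 189.40649268]]
0.063 [[361.19207461 193.5466624 ]] [[399.33970124 188.2812909 ]]
0.034 [[360.68493749 202.96188667]] [[397.3050184  189.97994604]]
seen tip [array([0.56790171, 0.14222079, 0.        ]), array([0.51637304, 0.19834113, 0.044     ]), array([0.49412202, 0.22257491, 0.063     ]), array([0.45079109, 0.26976701, 0.1       ])]
[[0.5678 0.3545]
 [0.5458 0.2714]
 [0.4636 0.2463]
 [0.4021 0.306 ]
 [0.4206 0.3947]
 [0.5043 0.417 ]] [0.48401446 0.3316321 ]
[0.08685054 0.08627783 0.08779702 0.08582587 0.08942431 0.08772244] [  15.23620736  -44.28668118 -103.47048956 -162.65728734  135.18227799
   76.65395465]
```

Run:
```python
from h import *
im=manip.camera("scene");cv2.imwrite("pics/s3.png",cv2.resize(im[100:220,310:430,::-1],(600,600),interpolation=cv2.INTER_CUBIC))
for z in np.arange(.04,.13,.01): print(round(z,3),(proj("scene",[.47818574,.24201373,z])-[310,100])*5,(proj("scene",[.4326,.2606,z])-[230,100])*2.6)
```

```text
0.04 [[253.9425628  505.19476102]] [[360.33614156 287.89003907]]
0.05 [[254.81345893 489.02618966]] [[360.92645171 279.28245326]]
0.06 [[255.69420064 472.67483063]] [[361.52371273 270.57351367]]
0.07 [[256.58495585 456.13756666]] [[362.1280481  261.76141954]]
0.08 [[257.4858963  439.41120919]] [[362.73958428 252.8443272 ]]
0.09 [[258.39719768 422.49249632]] [[363.35845073 243.82034879]]
0.1 [[259.31903977 405.37809068]] [[363.98478004 234.68755091]]
0.11 [[260.2516065  388.06457726]] [[364.61870803 225.44395326]]
0.12 [[261.19508613 370.54846112]] [[365.26037381 216.08752718]]
```

View pics/s3.png

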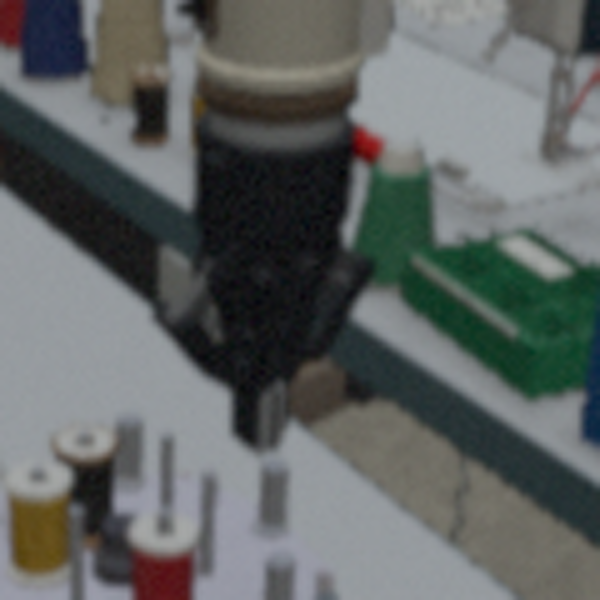

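The picture puts the fingertips at z≈0.075 and not the expected 0.044, so they passed over peg_5 without touching it. I'll go back to the clockwise side and feel downward slowly for the plate with a small force limit.

Run:
```python
from h import *
manip.servo_line(*pose(264,z=.11),vel=.12)
manip.servo_line(*pose(230,z=.11),vel=.12)
manip.servo_line(*pose(230,z=.065),vel=.08,force_limit=6); manip.pause(.2)
hit=manip.servo_line(*pose(230,z=.042),vel=.015,force_limit=4)
o=manip.get_obs();print(hit,o["clock"],o["ee_pos"],o["wrist_force"])
im=manip.camera("scene");cv2.imwrite("pics/s4.png",cv2.resize(im[130:250,310:430,::-1],(600,600),interpolation=cv2.INTER_CUBIC))
e=o["ee_pos"]
for z in np.arange(.02,.09,.01): print(round(z,3),(proj("scene",[e[0],e[1],z])-[310,130])*5)
```

```text
False 12.0333 [0.43002398 0.2625857  0.0421004 ] [-0.20356414  1.55805805 -0.82472379]
0.02 [[291.72780465 439.7586653 ]]
0.03 [[292.84594605 423.56036476]]
0.04 [[293.97713735 407.17301274]]
0.05 [[295.12160837 390.59328015]]
0.06 [[296.27959432 373.81775929]]
0.07 [[297.45133601 356.84296149]]
0.08 [[298.63708003 339.66531473]]
```

View pics/s4.png

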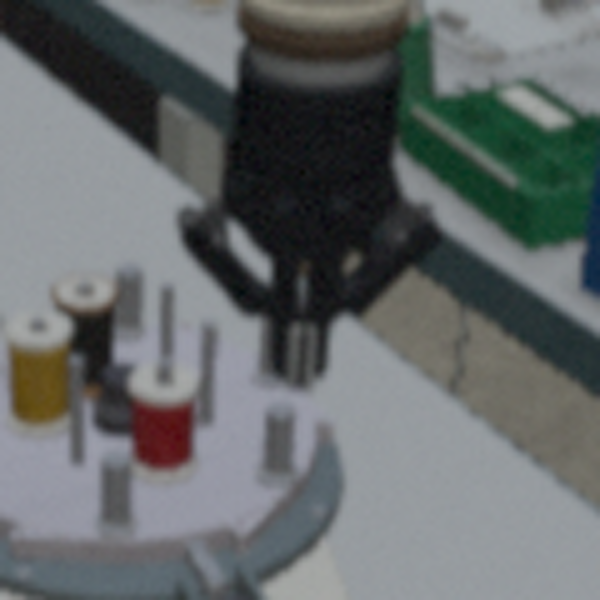

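The tip is consistently about 12 mm above the reported TCP (0.054 seen with the TCP at 0.042), and nothing touched. I'll lower it to a tip height of about 0.046 and push along the arc.

```bash
sed -i 's/Z=.063/Z=.034/' h.py
python3 - <<'E'
from h import *
hit=manip.servo_line(*pose(230),vel=.015,force_limit=4);print("down",hit,manip.get_obs()["ee_pos"])
manip.pause(.3)
f0=np.mean([manip.get_obs()["wrist_force"]],axis=0)
for a in range(232,256,2):
    hit=manip.servo_line(*pose(a),vel=.03,force_limit=12)
    o=manip.get_obs(); print(a,"%.2f"%o["clock"],np.round(tang(o["wrist_force"]-f0,a),2),np.round(o["wrist_force"][2]-f0[2],2),np.round(o["torque"],2),np.round(ang(),4),hit)
    if hit: break
im=manip.camera("scene");cv2.imwrite("pics/s5.png",cv2.resize(im[130:280,270:430,::-1],(640,600),interpolation=cv2.INTER_CUBIC))
E
```

```text
down False [0.4300023  0.26255667 0.03401681]
232 13.32 [-1.2   0.24] 0.17 [ 0.02  0.   -0.02] [-1.279371e+02  9.000000e-02] False
234 13.58 [-0.72  0.32] 1.3 [-0.04  0.05  0.02] [-1.259995e+02  9.000000e-02] False
236 13.84 [-0.52  0.44] 1.0 [-0.01  0.05 -0.01] [-1.24028e+02  9.00000e-02] False
238 14.10 [-0.56  0.16] 0.44 [ 0.02  0.04 -0.02] [-1.220214e+02  9.000000e-02] False
240 14.36 [-0.71  0.  ] 0.78 [ 0.01  0.01 -0.04] [-1.200318e+02  9.000000e-02] False
242 14.62 [0.05 0.12] 1.02 [ 0.01 -0.02 -0.01] [-1.180207e+02  9.000000e-02] False
244 14.88 [-1.11  0.81] -0.47 [-0.01 -0.01  0.02] [-1.160803e+02  9.000000e-02] False
246 15.13 [-0.88  0.74] 1.3 [ 0.09  0.07 -0.  ] [-1.141222e+02  9.000000e-02] False
248 15.39 [-1.44 -0.18] -0.97 [0.08 0.02 0.01] [-1.120234e+02  9.000000e-02] False
250 15.65 [-0.46  0.22] 0.45 [0.07 0.01 0.04] [-1.099312e+02  9.000000e-02] False
252 15.91 [-1.74 -0.9 ] 0.38 [ 0.08  0.04 -0.  ] [-1.078984e+02  9.000000e-02] False
254 16.17 [-0.62  0.25] 0.72 [0.02 0.08 0.  ] [-1.059026e+02  9.000000e-02] False
```

View pics/s5.png

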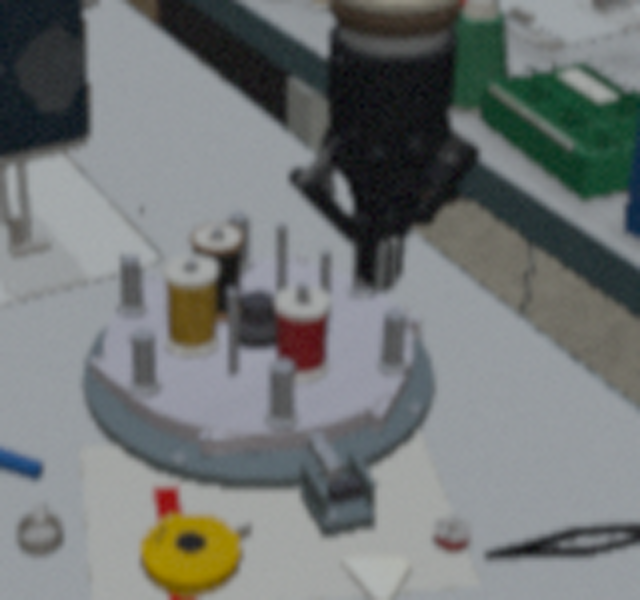

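The plate is turning: the pegs have shifted and contact began at about 244°, as predicted. I'll continue to and through the click.

Run:
```python
from h import *
f0=np.array([-.1,.7,0])
for a in list(range(256,286,3))+list(range(286,303,1)):
    hit=manip.servo_line(*pose(a),vel=.03,force_limit=14)
    o=manip.get_obs(); print(a,"%.2f"%o["clock"],np.round(tang(o["wrist_force"]-f0,a),2),np.round(o["wrist_force"][2]-f0[2],2),np.round(o["torque"],2),np.round(ang(),4),hit)
    if hit: break
im=manip.camera("scene");cv2.imwrite("pics/s6.png",cv2.resize(im[130:280,270:430,::-1],(640,600),interpolation=cv2.INTER_CUBIC))
im=manip.camera("top");cv2.imwrite("pics/t6.png",cv2.resize(im[120:270,250:410,::-1],(640,600),interpolation=cv2.INTER_CUBIC))
```

```text
256 16.48 [-0.24  0.44] -0.14 [0.07 0.08 0.05] [-1.039288e+02  9.000000e-02] False
259 16.78 [0.09 1.15] 0.16 [-0.04  0.02  0.06] [-1.008739e+02  9.000000e-02] False
262 17.09 [-0.38  1.07] -0.54 [ 0.02  0.03 -0.02] [-9.7902e+01  9.0000e-02] False
265 17.40 [0.05 0.49] -0.55 [-0.03  0.07  0.01] [-9.49364e+01  9.00000e-02] False
268 17.71 [0.37 0.53] -0.23 [0.03 0.07 0.02] [-9.19297e+01  9.00000e-02] False
271 18.02 [-0.65  1.11] 0.06 [-0.    0.07  0.03] [-88.9503   0.09  ] False
274 18.32 [-1.08  0.63] -0.3 [0.05 0.05 0.01] [-85.9268   0.09  ] False
277 18.63 [-2.13  0.09] 0.19 [ 0.13  0.34 -0.05] [-83.2239   0.0899] False
280 18.94 [-2.37 -1.26] -0.24 [ 0.25  0.43 -0.  ] [-80.2563   0.0898] False
283 19.25 [-3.68 -1.17] 1.02 [0.16 0.77 0.01] [-77.6257   0.0897] False
286 19.56 [-4.67 -2.41] 1.08 [0.15 0.74 0.01] [-74.7346   0.0895] False
287 19.81 [-3.97 -1.88] -0.67 [0.29 0.69 0.01] [-73.6967   0.0895] False
288 20.06 [-6.61 -1.92] 1.54 [0.06 1.   0.04] [-72.9292   0.0895] False
289 20.31 [-4.73 -2.17] 1.63 [0.12 1.04 0.02] [-71.9223   0.0895] False
290 20.56 [-4.1  -2.14] -0.16 [0
[... 235 characters left out ...]
05] [-66.9132   0.0901] False
294 21.56 [-1.55  0.47] 0.21 [-0.07  0.11  0.06] [-66.1357   0.0899] False
295 21.81 [-1.45 -0.38] -0.65 [-0.03  0.26 -0.06] [-65.167    0.0899] False
296 22.06 [-1.89  0.82] -0.58 [-0.01  0.21 -0.03] [-64.0383   0.0898] False
297 22.31 [-1.41  0.04] 0.21 [ 0.02  0.18 -0.  ] [-62.9911   0.0899] False
298 22.56 [-2.05 -0.11] -0.35 [ 0.09  0.25 -0.01] [-61.9305   0.0899] False
299 22.81 [-0.93 -0.4 ] -0.57 [0.01 0.23 0.02] [-60.893   0.09 ] False
300 23.06 [-2.44  0.85] 0.69 [ 0.03  0.26 -0.05] [-59.8895   0.09  ] False
301 23.31 [-2.01 -0.39] 0.24 [ 0.06  0.19 -0.02] [-58.8912   0.09  ] False
302 23.56 [-1.42  0.76] 0.21 [0.07 0.27 0.06] [-57.8919   0.09  ] False
```

View pics/s6.png

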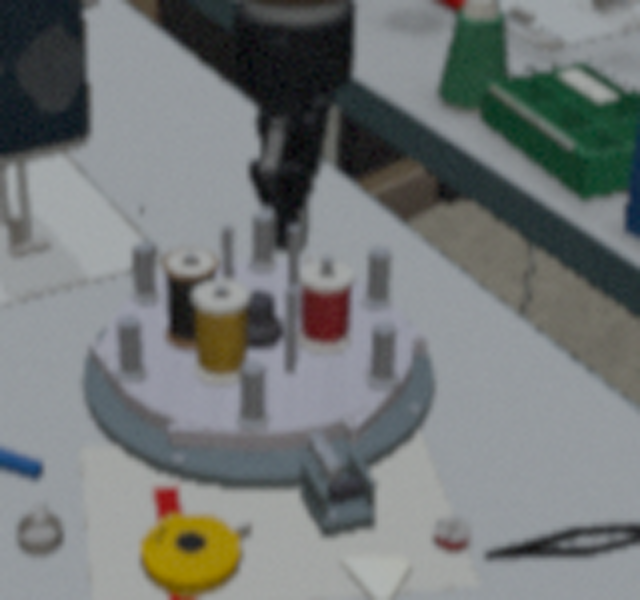

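View pics/t6.png

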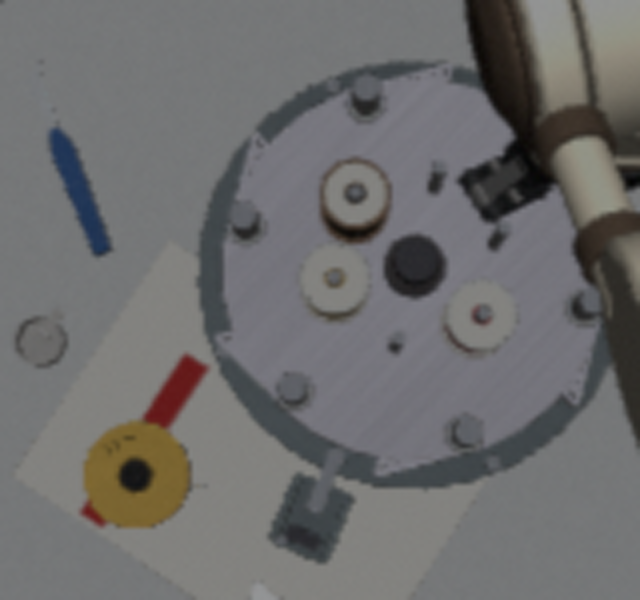

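The click showed clearly: resistance rose to about 6 N and fell to zero at 290.5°. The pegs are back at their starting pixels, which means 60° on, at about 1.19 rad. The finger already stands between two pegs, so I sweep clockwise onto the other peg and feel for the pawl stop.

Run:
```python
from h import *
manip.servo_line(*pose(296),vel=.04,force_limit=8)
manip.servo_line(*pose(284),vel=.06,force_limit=8)
hit=manip.servo_line(*pose(274),vel=.05,force_limit=8); manip.pause(.2)
f0=np.mean([(manip.pause(.03),manip.get_obs()["wrist_force"])[1] for _ in range(8)],axis=0);print(f0,hit)
for a in np.arange(273,252,-.5):
    hit=manip.servo_line(*pose(a),vel=.01,force_limit=6)
    o=manip.get_obs(); t=tang(o["wrist_force"]-f0,a); print(a,"%.2f"%o["clock"],np.round(t,2),np.round(o["torque"],2),np.round(ang(),4),hit)
    if hit or t[0]>5: break
for _ in range(4):
    manip.pause(.05);o=manip.get_obs();print(np.round(tang(o["wrist_force"]-f0,a),2),ang())
np.save("f0.npy",f0);np.save("a.npy",a)
```

```text
[-0.05808325  0.05188124  0.17169923] False
273.0 25.75 [-0.11  0.31] [-0.03  0.    0.08] [-87.0567   0.09  ] False
272.5 26.00 [0.35 0.26] [-0.04  0.03  0.05] [-87.5345   0.09  ] False
272.0 26.25 [0.19 0.48] [ 0.04  0.04 -0.05] [-88.0412   0.09  ] False
271.5 26.50 [-0.34  0.54] [ 0.03  0.01 -0.06] [-88.533   0.09 ] False
271.0 26.75 [-0.52 -0.58] [ 0.04  0.05 -0.  ] [-89.0152   0.09  ] False
270.5 27.00 [0.33 0.18] [-0.   -0.06 -0.01] [-89.5307   0.09  ] False
270.0 27.25 [0.99 0.16] [ 0.01  0.02 -0.05] [-9.00235e+01  9.00000e-02] False
269.5 27.50 [0.29 0.75] [-0.02  0.04  0.03] [-9.05343e+01  9.00000e-02] False
269.0 27.75 [ 1.2  -0.45] [ 0.03  0.02 -0.02] [-9.10555e+01  9.00000e-02] False
268.5 28.00 [-0.5   0.59] [-0.01 -0.06  0.01] [-9.15197e+01  9.00000e-02] False
268.0 28.25 [0.31 0.41] [0.07 0.   0.01] [-9.20432e+01  9.00000e-02] False
267.5 28.50 [0.75 0.42] [ 0.    0.02 -0.  ] [-9.25414e+01  9.00000e-02] False
267.0 28.75 [ 0.27 -0.41] [0.   0.01 0.02] [-9.30254e+01  9.00000e-02] False
266.5 29.00 [ 0.68 -0.47] [0.03 0.   0.04] [-9.35467e+01  9.00000e-02] False
266.0 29.
[... 999 characters left out ...]
lse
259.5 32.50 [1.47 1.37] [-0.18 -0.21  0.03] [-1.005791e+02  9.000000e-02] False
259.0 32.75 [2.18 0.93] [-0.22 -0.19  0.  ] [-1.01073e+02  9.00000e-02] False
258.5 33.00 [2.16 0.83] [-0.25 -0.2   0.05] [-1.015776e+02  9.000000e-02] False
258.0 33.25 [0.77 2.02] [-0.21 -0.21  0.01] [-1.020664e+02  9.000000e-02] False
257.5 33.50 [1.67 1.96] [-0.31 -0.42 -0.04] [-1.023372e+02  9.000000e-02] False
257.0 33.75 [5.76 2.61] [-0.54 -0.78  0.01] [-1.025035e+02  9.010000e-02] False
[5.57 1.59] (-102.47437423000844, 0.09012025525805505)
[5.77 2.46] (-102.50228460146539, 0.0901255043556401)
[5.66 1.65] (-102.48478800188464, 0.09012169369028503)
[6.08 1.13] (-102.49454302043429, 0.09011583258730141)
```

The stop is felt at a finger angle of about 257.5°. The contact gives about 6 N per mm. I'll ramp gently to about 15 N, hold it for over a second, then release.

Run:
```python
from h import *
f0=np.load("f0.npy");a=float(np.load("a.npy"))
def m(n=4):
    F=[]
    for _ in range(n): manip.pause(.02);F.append(tang(manip.get_obs()["wrist_force"]-f0,a))
    return np.mean(F,0),np.max(np.hypot(*np.array(F).T))
while a>253.5:
    a-=.2; manip.servo_line(*pose(a),vel=.01,force_limit=6); t,mx=m(); print(round(a,1),"%.2f"%manip.get_obs()["clock"],np.round(t,2),round(mx,2),np.round(ang(),3))
    if t[0]>13.8 or mx>18: break
for i in range(12):
    t,mx=m(5); print("hold","%.2f"%manip.get_obs()["clock"],np.round(t,2),round(mx,2))
    if mx>21: break
np.save("a.npy",a)
```

```text
256.8 34.27 [6.29 2.29] 7.04 [-1.02479e+02  9.00000e-02]
256.6 34.58 [7.2  2.74] 8.08 [-1.02509e+02  9.00000e-02]
256.4 34.90 [8.26 2.39] 9.41 [-1.02555e+02  9.00000e-02]
256.2 35.22 [8.93 2.67] 9.51 [-1.02573e+02  9.00000e-02]
256.0 35.53 [9.72 3.04] 10.68 [-1.02607e+02  9.00000e-02]
255.8 35.85 [10.63  3.08] 11.33 [-1.02647e+02  9.00000e-02]
255.6 36.17 [11.93  2.58] 12.37 [-1.02661e+02  9.00000e-02]
255.4 36.48 [12.77  3.11] 13.76 [-1.02681e+02  9.00000e-02]
255.2 36.80 [13.5   3.25] 13.98 [-1.02722e+02  9.00000e-02]
255.0 37.12 [14.73  3.38] 15.56 [-1.02745e+02  9.00000e-02]
hold 37.20 [14.88  3.52] 15.91
hold 37.28 [14.64  2.97] 15.61
hold 37.37 [14.49  3.38] 15.24
hold 37.45 [14.68  3.33] 15.6
hold 37.53 [14.75  3.44] 16.14
hold 37.62 [14.5   3.06] 15.59
hold 37.70 [14.85  2.96] 15.53
hold 37.78 [14.69  3.17] 16.0
hold 37.87 [14.45  3.03] 15.86
hold 37.95 [14.64  3.07] 15.46
hold 38.03 [14.81  3.24] 15.32
hold 38.12 [14.68  3.31] 15.57
```

Run:
```python
from h import *
f0=np.load("f0.npy")
manip.servo_line(*pose(258),vel=.02); manip.servo_line(*pose(272),vel=.05); manip.pause(.1)
print(manip.get_obs()["wrist_force"]-f0)
manip.servo_line(*pose(272,z=.2),vel=.1,force_limit=8)
p,q=pose(272,z=.3); p[:2]=[.3,.0]; 
try: manip.goto(p,q)
except manip.MotionError as e: print(e)
manip.pause(.3); o=manip.get_obs(); print(o["clock"],o["ee_pos"])
im=manip.camera("scene");cv2.imwrite("pics/s7.png",cv2.resize(im[130:300,270:460,::-1],(760,680)[:2] and (670,600),interpolation=cv2.INTER_CUBIC))
im=manip.camera("top");cv2.imwrite("pics/t7.png",im[:,:,::-1]);cv2.imwrite("pics/t7c.png",cv2.resize(im[120:300,250:430,::-1],(600,600),interpolation=cv2.INTER_CUBIC))
```

```text
[-0.09737255 -0.87396738  0.3823412 ]
42.525 [3.00149229e-01 2.51767022e-04 2.99842182e-01]
```

View pics/s7.png

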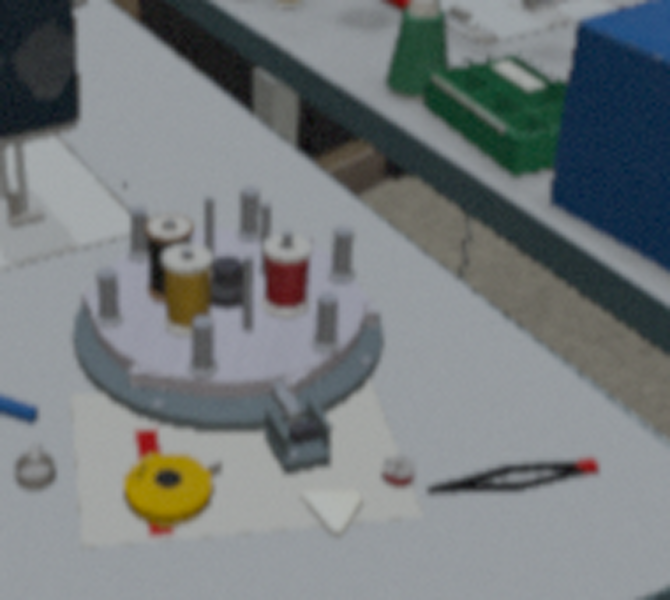

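View pics/t7c.png

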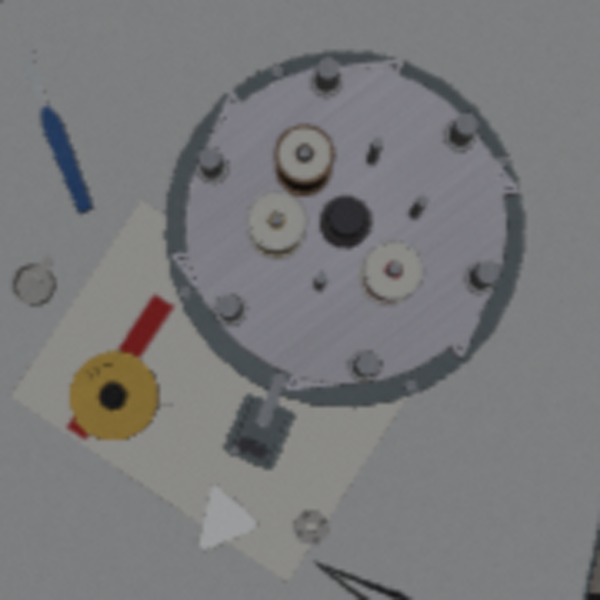

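Run:
```python
from h import *
c=np.array([(327,72),(463,124),(485,268),(367,357),(231,302),(213,158)])/3.3333+[250,120]-.35
P=fit(c);d=P-P.mean(0);print(np.degrees(np.arctan2(d[:,1],d[:,0]))%60)
a=cv2.imread("pics/top0.png").astype(int);b=cv2.imread("pics/t7.png").astype(int)
D=abs(a-b).max(2)>45; D[130:245,295:412]=0; D=D[130:330,230:410]; print(D.sum())
manip.close_job()
```

```text
[7.21750516 6.96921034 7.13929024 6.72548164 6.8774358  6.78021225]
43
the job is handed in; nothing more can be done
```

The carousel is one tooth on and seated against the pawl. I then backed off and handed the job in at about 43 s of the 72 s allowed. The hand-in reports no verdict, so these are my own checks:

- **Turning on:** I pushed the peg starting at about 256° (peg_5) anticlockwise with the closed fingers. The resistance rose to about 6 N, then dropped suddenly at the click. The plate went to about 1.19 rad.
- **Pressing back:** I swept clockwise onto the next peg, felt the stop, and ramped up to about 14.7 N tangential (about 15 N total). I held that for 1 s; the highest reading was 16.1 N.
- **Final picture:** The seated tooth stands at the pawl tip. The pegs are about 8.7° behind their starting pattern, so from the picture the turret is at about 1.04 rad, give or take 0.03. The robot is well clear of everything.
- **Bystanders:** They look unmoved in both views. The before/after image comparison flagged 43 pixels outside the carousel. I handed in without tracing those, but the viewed pictures showed no shift.

**What disagreed:**
- **Fingertip height:** The closed fingertips appeared about 12 mm above the reported TCP instead of 19 mm below it. My first sweep passed over the pegs without touching them, and I repeated it about 29 mm lower.
- **Peg circle:** My pixel picks in the top view gave a peg circle of 85.7 mm radius instead of 88 mm. The base outline and the contact angles I felt fitted.

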